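Count two dishwasher tablets into the tray's trough and shut its lid

TASK

Count out tonight's dishwasher tablets: on the grey counting tray, sweep the two oblong tablets along the deck and over its edge into the trough, without picking them up, and leave the round one lying where it is on the deck. Then shut the trough's hinged lid.

Things in the scene. Friction and masses are not known exactly. Their poses are not given: they have to be found in the camera images.
- tablet_1_center (a point): One of two alike oblong tablets, white with a grey stripe: a block 28 x 40 mm, 18 mm thick, 25 g, lying loose and flat on the tray's deck, its long side across the sweep (within 15 degrees). The point is its centre, 9 mm above the deck; its x is along the 28 mm side, y along the 40 mm side, z up.
- tablet_2_center (a point): The other oblong tablet, the same in every way; point and axes likewise.
- puck_center (a point): A round tablet of the same material, diameter 36 mm, 18 mm thick, lying flat on the same deck; the point is its centre. It stays where it is. The three tablets lie side by side in a row across the deck, about 60 mm apart, in any order.
- trough (a point): Grey tray, fixed; the point is the centre of its trough's floor, 5 mm above the worktop. x = sweep direction (deck to trough, to the robot's left, within 15 degrees), y towards the robot, z up. Here, in mm: deck top z = 35 from x = -145 to its open edge x = -31, |y| < 99, rim 7 high on its other sides; trough x = -31 to 31, |y| < 99, floor z = 0, back wall to x = 39, z = 43.
- lid (a joint): Lid angle, rad: 0 shut (level over the trough), 1.57 upright, 2.0 stop; starts at 1.8 to 2.0, leaning away from the deck. Hinge along y at x = 35, z = 45 mm in the trough's frame; lid 204 wide, 6 thick, 81 long, plus a 50 wide tab at y = 0 to 93; shut, its upper face is at z = 51. Stiff (0.05 N m), stays where left: draw it over from behind, towards the deck, and press it fully down.
There are look-alikes about, which are no part of the job. What is shaped like the part that bears tablet_2_center but purple or turquoise is not meant. What is shaped like the part that bears tablet_1_center but turquoise is not meant.

How it is judged:
By the outcome, as a careful person would: the job done as asked, in the order asked, and still so for the second after the job is handed in, with the robot touching nothing.
It also fails if it takes over 48 s, if anything falls off the work surface, if the arm or the gripper's body presses on something with over 40 N, if the wrist force passes 120 N, or if a joint passes its speed limit or range.

ROBOT

A 6-joint arm with a two-finger parallel gripper is mounted at the origin on a cart in front of the work surface, level with it; the furniture and walls round the work are solid. World frame = base frame: x ahead of the robot, y to its left, z up, the work surface at z = 0. Lengths are in m, angles in rad, forces in N, time in s.
With the tool pointing down it reaches from about 0.35 to 0.975 m from the base axis. Payload 4.9 kg.
Tool frame: the origin (TCP) lies at the very end of the fingers, on their centre line; the grasp point (between the pads) lies 19 mm behind it (grasp_offset is the distance from the TCP to the grasp point, in m); x points along the fingers, y is the direction in which the jaws open and shut, and the axes are right-handed (so a half turn about x gives the same grasp; the last joint's range is limited). The gripper opens to 85 mm and grips with 20 to 120 N. Pads are 22 mm wide; open, the fingers measure 114 mm over their backs; the gripper's body (76 mm by 85 mm) begins 54 mm behind the grasp point. The pads swing forward as they close: fully open they stand 13 mm farther back than shut.
Start: joints at [-1.414, 0.053, 1.613, -0, 1.476, -0.119], TCP at [0.17, -0.601, 0.231] pointing down, gripper open.
Joint ranges: [-3.01, 3.01], [-1.01, 2.22], [0.06, 2.58], [-1.02, 4.17], [0.09, 2.62], [-3.14, 3.14]. Speed limits (rad/s): [2.57, 2.57, 3.14, 3.14, 3.14, 3.14].

INTERFACE

Orientations are given as a rotation vector (axis times angle).
In Python, from station import get_obs, get_image, camera_model, finish_job, grasp_offset gives the robot as it stands.
- The arm moves only by the shell command python3 -m crank 'ROWS' [OPENING] [FORCE]. ROWS is JSON, a list that holds one entry, the list of rows, each a list of 4 numbers: the shift along the world's x, y, z in m, then the turn about the world's z in degrees. In form: [[[dx, dy, dz, turn], ...]]. A call has 1 to 5 rows; each row is the pose to reach, as a shift and turn from the pose commanded when the call began; what a row does not reach only later rows make up. A row lasts 1/12 s, in which the tool goes at most 41.7 mm and 7.16 degrees, less where a joint would pass 70% of its speed; a pose out of reach is approached as far as the arm can. A call with a gripper value outside its range is refused whole. OPENING is the opening, from 0 (shut) to 1 (fully open), set as the call begins (- or left out, the last holds). The fingers move at their own pace and stop on an object; FORCE is the grip in N (left out, the last holds). Time passes only in rows, so rows that repeat a pose let the fingers close. It gives the time, the measured TCP pose, the force and the opening at its end, in the units of the state.
- get_obs(): the state, without advancing time (a new reading comes with each control period).
- get_image(name): name is "scene" or "top" or "wrist"; returns (picture, depth): 420x560x3 uint8, red, green, blue; 420x560 float32, m along the optical axis (not along the pixel's ray), 0 where there is no reading.
- camera_model(name): a dict with "fx", "fy", "cx", "cy" (pixels), "xyz" and "attitude" of the camera in the world. Camera axes: x right, y down, z forward; pixel columns grow to the right and rows downward; lengths in m; the calibration is good to about 2 mm. The wrist camera is an equidistant fisheye: a pixel r from the principal point sees the ray r / f radians off the axis. A picture is of the moment at which its call begins: read the wrist's pose just before it. camera_model takes no time and is no camera call; for the wrist camera it gives the pose at the moment of the call.
- finish_job(): hands the job in, once; it reports no verdict.
The state is a dict: "t": time; "q": joint angles; "dq": joint speeds; "effort": joint torques, N m; "tool_pos": TCP position; "tool_rot": TCP orientation; "contact_force": force on the tool from outside, world axes, zero at the start; "wrist_torque": the same for the moment, N m; "opening": finger opening in m.
Only numpy, scipy, OpenCV 4.12 (cv2) and the standard library are available. Lean on these libraries where they do the work, as an engineer would, in place of code of your own. Each camera call takes 0.05 s, during which the arm holds its last target.

## Working session

There is one attempt and no reset: what is moved stays moved. The work goes in short steps, Python scripts to look and compute and a shell command to move; the robot and the scene stay as the last step left them, time stands still between calls to the robot, and variables do not carry over. Pictures are saved under pics/ and viewed, and the job is handed in when it is done.

```bash
ls; mkdir -p pics; python3 - <<'E'
from station import *
import cv2
print(get_obs()); print(grasp_offset)
for n in ("scene","top"):
    p,d=get_image(n); cv2.imwrite(f"pics/{n}0.png",p[:,:,::-1]); print(n,camera_model(n),d.min(),d.max())
E
```

```text
pics
{'t': 0.0, 'q': array([-1.41401273e+00,  5.33711566e-02,  1.61428584e+00,  5.08283230e-06,
        1.47599066e+00, -1.19015764e-01]), 'dq': array([ 1.36749328e-03,  1.32812407e-03, -3.94719620e-04,  1.16741071e-03,
       -2.33881608e-05, -5.30423036e-04]), 'effort': array([-2.53536375e-03, -3.93679297e+01, -3.70180464e+01, -3.03299221e-04,
        7.01511206e-03, -1.10681256e-05]), 'tool_pos': array([ 0.17009289, -0.60076841,  0.23005903]), 'tool_rot': array([ 2.07464346,  0.29007632, -2.07471414]), 'contact_force': array([ 0.08199797, -0.28116329, -0.03796423]), 'wrist_torque': array([-0.00074963,  0.01643818, -0.00383124]), 'opening': 0.08539042708990172}
0.0187
scene {'fx': 506.9394119425215, 'fy': 506.9394119425215, 'cx': 280.7286787554389, 'cy': 213.284793641469, 'xyz': array([-0.05817492,  0.68645326,  0.53744397]), 'attitude': array([-0.71850628,  2.29759947, -1.50013494])} 0.0 2.594125
top {'fx': 496.6921070311064, 'fy': 496.6921070311064, 'cx': 282.8666053108877, 'cy': 213.00738503303288, 'xyz': array([ 0.48232645, -0.18137546,  1.00862072]), 'attitude': array([-2.17124177,  2.21837186, -0.06670576])} 0.0 1.9238559
```

View pics/scene0.png

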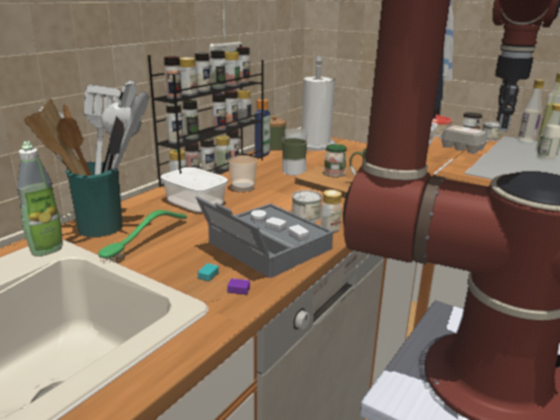

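View pics/top0.png

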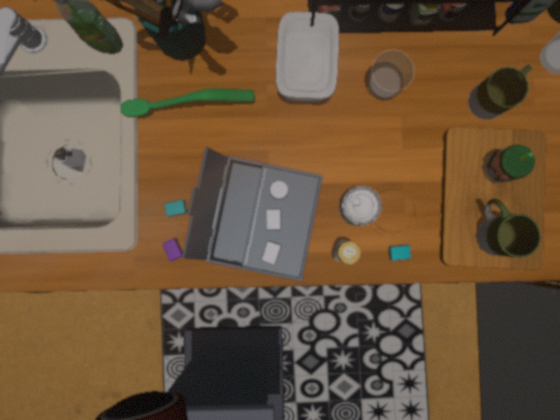

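The top view shows the tray around (255,215). The round tablet is far away at (279,189), with the two oblongs at (273,219) and (271,253). The lid leans left at about (205,205). Turquoise and purple look-alikes lie on the worktop.

```bash
cat > h.py <<'E'
import numpy as np, cv2
from scipy.spatial.transform import Rotation as R
from station import *
def ray(cm,u,v):
    d=np.array([(u-cm['cx'])/cm['fx'],(v-cm['cy'])/cm['fy'],1.0]); return R.from_rotvec(cm['attitude']).as_matrix()@d
def plane(cm,u,v,z):
    d=ray(cm,u,v); return cm['xyz']+d*(z-cm['xyz'][2])/d[2]
def pts(cm,d,us,vs): return np.array([cm['xyz']+ray(cm,u,v)*d[int(v),int(u)] for u,v in zip(us,vs)])
def tri(c1,p1,c2,p2):
    a,b=ray(c1,*p1),ray(c2,*p2); s=np.linalg.lstsq(np.c_[a,-b],c2['xyz']-c1['xyz'],rcond=None)[0]
    A=c1['xyz']+a*s[0];B=c2['xyz']+b*s[1]; return (A+B)/2,np.linalg.norm(A-B)
def whites(p,box,thr):
    x0,x1,y0,y1=box; h=cv2.cvtColor(p,cv2.COLOR_RGB2HSV); m=((h[...,2]>thr)&(h[...,1]<60)).astype(np.uint8)
    k=np.zeros_like(m);k[y0:y1,x0:x1]=1;m*=k
    cs,_=cv2.findContours(m,cv2.RETR_EXTERNAL,cv2.CHAIN_APPROX_NONE)
    return [c for c in cs if cv2.contourArea(c)>40],m
E
python3 - <<'E'
from h import *
P={};
for n in("top","scene"):
    p,d=get_image(n);P[n]=(p,d,camera_model(n))
    z=cv2.resize(p[150:290,160:340] if n=="top" else p[180:310,190:345],None,fx=4,fy=4,interpolation=cv2.INTER_CUBIC); cv2.imwrite(f"pics/z_{n}.png",z[:,:,::-1])
for n,b in(("top",(225,320,150,280)),("scene",(245,312,205,242))):
    p,d,c=P[n]; cs,m=whites(p,b,150)
    for k in cs:
        r=cv2.minAreaRect(k);u,v=r[0];q=plane(c,u,v,.053)
        print(n,cv2.contourArea(k),r,q.round(4),pts(c,d,[u],[v]).round(4))
p,d,c=P["top"]
# deck surface pts and lid
vs,us=np.mgrid[150:285:5,185:325:5];X=pts(c,d,us.ravel(),vs.ravel())
np.set_printoptions(linewidth=250)
print((X[:,2].reshape(us.shape)*1000).astype(int))
E
```

```text
top 201.0 ((270.51458740234375, 252.45982360839844), (12.388185501098633, 18.795867919921875), 19.98310661315918) [ 0.4609 -0.1608  0.053 ] [[ 0.4611 -0.1609  0.0591]]
top 209.0 ((273.0, 219.0), (18.0, 12.0), 90.0) [ 0.5251 -0.1669  0.053 ] [[ 0.5247 -0.167   0.0617]]
top 180.5 ((278.5, 189.5), (15.0, 15.0), 90.0) [ 0.5819 -0.1787  0.053 ] [[ 0.5815 -0.1787  0.0564]]
scene 124.5 ((298.191162109375, 229.01470947265625), (18.864845275878906, 9.432422637939453), 30.963754653930664) [ 0.4641 -0.171   0.053 ] [[ 0.4574 -0.1599  0.0593]]
scene 111.0 ((275.867919921875, 220.9622802734375), (19.505197525024414, 7.966911792755127), 15.945395469665527) [ 0.5275 -0.1766  0.053 ] [[ 0.5227 -0.1695  0.057 ]]
scene 87.0 ((258.5, 213.5), (7.0, 15.0), 90.0) [ 0.5837 -0.1866  0.053 ] [[ 0.5755 -0.1754  0.0592]]
scene 101.5 ((305.0, 211.0), (12.0, 12.0), 90.0) [ 0.5036 -0.2638  0.053 ] [[ 0.5284 -0.3059  0.0315]]
[[   0    0    2    1  121  114   -1    1   -2   -1    0    3    0   -1    0    0    0    0    0   -1    5   -1    1   -2   -1    0    0    0]
 [   0    2    2    1  125  111   96   78   -1  
[... 2970 characters left out ...]
1    0   55   48   26    4    6    6    6    2   44   41   38   40   58   58   57   39   38   42   39   41   48    0   -1    1]
 [   0   -1    0    0    1    1    0    0   44   46   51   25   40   39   40   42   38   38   40   40   40   41   42   42    0    2    2    1]
 [   0   -2    0   -2    0    0    3    2    0   -2    4   -2 1008   49   47   50   41   41   41   39   39   36   40   42    0    0    1    0]
 [   3    0    0    1    4    1    3   -1   -3    0    0    0    2    1    0    1   -1   -1   47   45   45   38   39   49    1   -2   -1    2]
 [   0   -2    0   -3    0   -1   -1    0   -2    1   -1   -1    1   -2    0    0    2    2    0   -1    3    1   44   49    1   -2    1   -1]]
```

```bash
sleep 1
```

```text
(no output)
```

View pics/z_top.png

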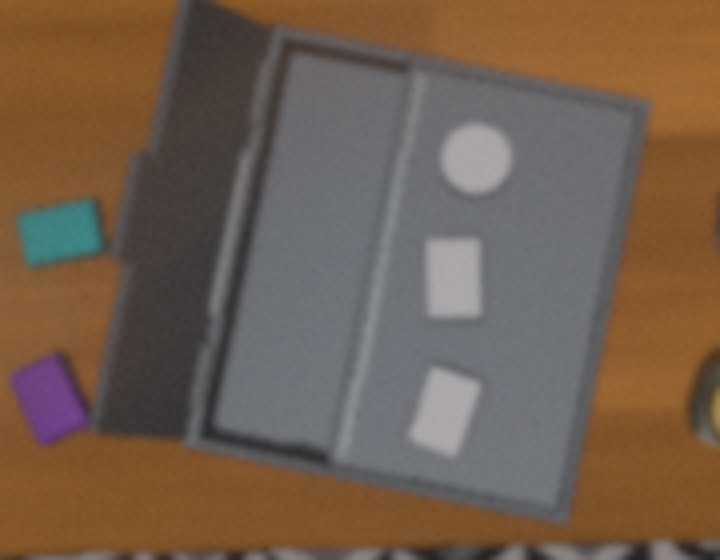

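View pics/z_scene.png

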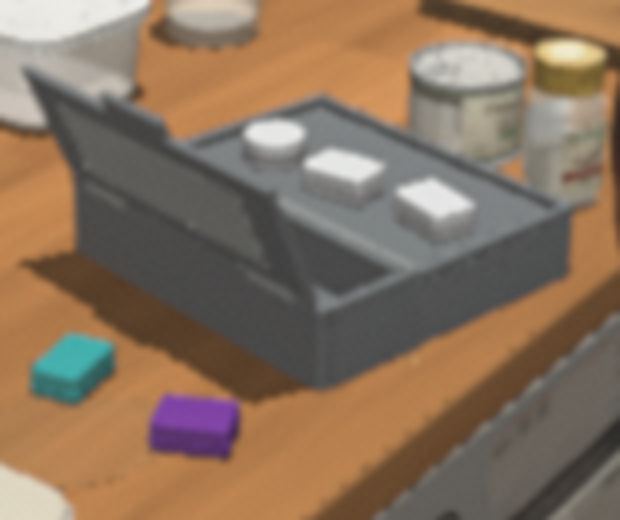

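```bash
python3 - <<'E'
from h import *
c=camera_model("top")
f=lambda zx,zy,z: plane(c,160+(zx-1.5)/4,150+(zy-1.5)/4,z)
e1,e2=f(418,72,.04),f(340,461,.04)
r1,r2=f(650,103,.047),f(568,518,.047)
t1,t2=f(275,28,.048),f(190,443,.048)
for a,b in((e1,e2),(r1,r2),(t1,t2)):
    d=(b-a)[:2]; print(a,b,np.linalg.norm(d),np.degrees(np.arctan2(d[1],d[0])))  # direction of +y_tray (toward robot, -x)
yd=(r2-r1)[:2]; yd/=np.linalg.norm(yd); xd=np.array([-yd[1],yd[0]])
# x_tray=left(+y)
xd=np.array([yd[1],-yd[0]])
if xd[1]<0: xd=-xd
mid=lambda a,b:((a+b)/2)[:2]
print("xd",xd,"yd",yd)
o1=mid(e1,e2)+.031*xd; o2=mid(r1,r2)+.149*xd; o3=mid(t1,t2)-.039*xd
print(o1,o2,o3)
for ps in [(0.461,-.161),(.525,-.167),(.582,-.1787)]:
    q=np.array(ps)-o2; print(q@xd,q@yd)
E
```

```text
[ 0.62695108 -0.15135016  0.04      ] [ 0.43771373 -0.10981246  0.04      ] 0.193742498952166 167.61987863645746
[ 0.60833436 -0.26421924  0.047     ] [ 0.4083402  -0.21952406  0.047     ] 0.20492759961958815 167.40240612356578
[ 0.64879923 -0.08237237  0.048     ] [ 0.44828002 -0.03837779  0.048     ] 0.20528876324033252 167.62519453037248
xd [0.21810226 0.97592592] yd [-0.97592592  0.21810226]
[ 0.53909357 -0.1003276 ] [ 0.54083452 -0.09645869] [ 0.54003364 -0.09843619]
-0.08039962813843123 0.06383597057223957
-0.0722966391712181 6.809802032497837e-05
-0.07128314376372222 -0.0581114759473398
```

```bash
cat >> h.py <<'E'
O=np.array([.540,-.0985]);XD=np.array([.216,.9764]);YD=np.array([-.9764,.216])
def w(x,y): return O+x*XD+y*YD
def t(p): q=np.asarray(p)[:2]-O; return q@XD,q@YD
def st():
    o=get_obs();M=R.from_rotvec(o['tool_rot']).as_matrix();a=np.degrees(np.arctan2(M[1,1],M[0,1]))
    print("t",round(o['t'],2),"tcp",o['tool_pos'].round(4),"tray",np.round(t(o['tool_pos']),4),"jaw",round(a,2),"xdown",M[:,0].round(3),"F",o['contact_force'].round(1),"op",round(o['opening'],4)); return o,a
E
python3 - <<'E'
from h import *
o,a=st(); print("target jaw",np.degrees(np.arctan2(*YD[::-1])))
for x,y in((-.118,.064),(-.03,.064),(-.112,0),(-.03,0)): print(x,y,w(x,y),w(x,y)-o['tool_pos'][:2])
# tri check
c1,c2=camera_model("top"),camera_model("scene")
for a,b in(((270.5,252.5),(298.2,229)),((273,219),(275.9,221)),((278.5,189.5),(258.5,213.5))): print(tri(c1,a,c2,b))
p,d=get_image("top")
for u,v in((361,205),(348,252),(400,253)): print(pts(c1,d,[u],[v]))
E
```

```text
t 0.2 tcp [ 0.1701 -0.601   0.2305] tray [-0.5705  0.2526] jaw -74.2 xdown [-0.     0.001 -1.   ] F [ 0.1 -0.4 -0.1] op 0.0855
target jaw 167.52588042337027
-0.118 0.064 [ 0.4520224 -0.1998912] [0.28188671 0.40108069]
-0.03 0.064 [ 0.4710304 -0.113968 ] [0.30089471 0.48700389]
-0.112 0 [ 0.515808  -0.2078568] [0.34567231 0.39311509]
-0.03 0 [ 0.53352  -0.127792] [0.36338431 0.47317989]
(array([ 0.45987439, -0.16157509,  0.05799747]), np.float64(0.002591483235369093))
(array([ 0.52348715, -0.16786358,  0.05738647]), np.float64(0.0033010001898759016))
(array([ 0.58029846, -0.17950753,  0.05662033]), np.float64(0.0028909977164788387))
[[ 0.54817505 -0.33653655  0.05730299]]
[[ 0.45968636 -0.30365791  0.09672582]]
[[ 0.45344918 -0.41814036  0.01608283]]
```

```bash
python3 -m crank '[[[0.03,0.04,0,7],[0.06,0.08,0,14],[0.09,0.12,0,21],[0.12,0.16,0,28],[0.14,0.2,0,35]]]' 0 40
python3 -m crank '[[[0.03,0.04,0,7],[0.06,0.08,0,14],[0.09,0.12,0,20],[0.12,0.16,0,26.7],[0.142,0.2,0,26.7]]]'
python3 -c "from h import *;st()"
```

```text
t: 0.67
tool_pos: [0.2926, -0.4308, 0.2312]
tool_rot: [1.689, 0.808, -1.689]
contact_force: [1.1, -0.2, -0.1]
opening: 0.0255
t: 1.08
tool_pos: [0.4148, -0.262, 0.2315]
tool_rot: [1.365, 1.099, -1.365]
contact_force: [0.6, -0.5, 0.6]
opening: -0.0001
t 1.08 tcp [ 0.4148 -0.262   0.2315] tray [-0.1867  0.0869] jaw -12.29 xdown [ 0.001 -0.001 -1.   ] F [ 0.6 -0.5  0.6] op -0.0001
```

```bash
python3 -m crank '[[[0,0,0,0],[0,0,-0.04,0],[0,0,-0.08,0],[0,0,-0.12,0],[0,0,-0.13,0]]]'
python3 -m crank '[[[0,0,0,0],[0,0,0,0],[0,0,0,0]]]'
python3 - <<'E'
from h import *
st()
p,d=get_image("top");cv2.imwrite("pics/t1.png",cv2.resize(p[130:300,150:350],None,fx=3,fy=3)[:,:,::-1])
p,d=get_image("wrist");cv2.imwrite("pics/w1.png",p[:,:,::-1])
E
```

```text
t: 1.5
tool_pos: [0.41, -0.2606, 0.0944]
tool_rot: [1.369, 1.11, -1.373]
contact_force: [-0.5, 1.0, -1.0]
opening: -0.0001
t: 1.75
tool_pos: [0.4153, -0.2654, 0.1044]
tool_rot: [1.368, 1.093, -1.367]
contact_force: [1.1, -0.8, -0.1]
opening: 0.0
t 1.75 tcp [ 0.4153 -0.2654  0.1044] tray [-0.1898  0.0857] jaw -12.52 xdown [ 0.004 -0.003 -1.   ] F [ 1.1 -0.8 -0.1] op 0.0
```

View pics/w1.png

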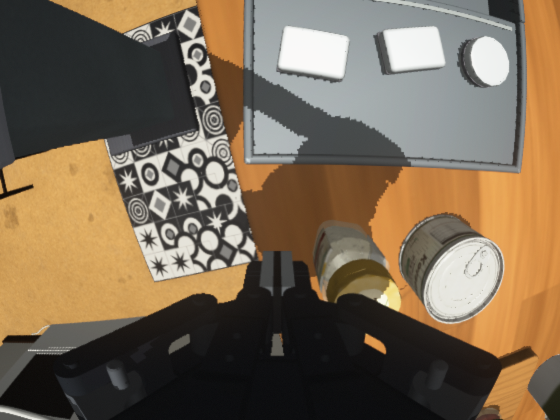

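View pics/t1.png

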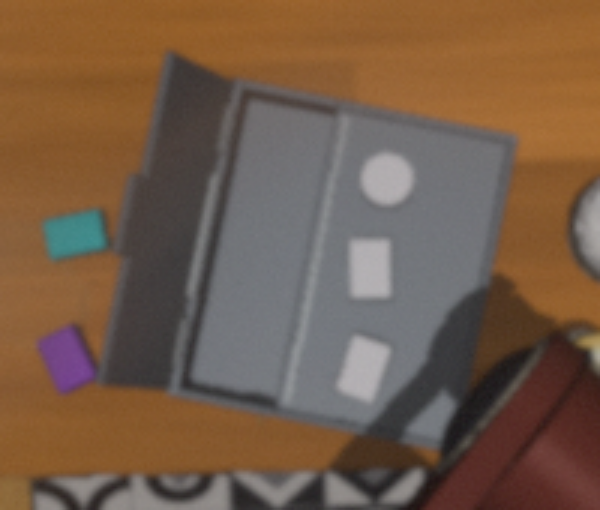

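The top view (3x crop) shows the oblongs still at their places and the shut gripper standing right of the tray by the jar. The rows were speed-limited, so it fell short. I'll go on to the start point behind the near tablet.

```bash
python3 -m crank '[[[0.012,0.022,0,0],[0.024,0.044,0,0],[0.037,0.066,0,0],[0.037,0.066,0,0],[0.037,0.066,0,0]]]'
python3 -m crank '[[[0,0,-0.02,0],[0,0,-0.04,0],[0,0,-0.05,0],[0,0,-0.058,0],[0,0,-0.058,0]]]'
python3 -m crank '[[[0,0,0,0],[0,0,0,0]]]'
python3 - <<'E'
from h import *
o,a=st();print(w(-.04,.064)-o['tool_pos'][:2])
p,d=get_image("wrist");cv2.imwrite("pics/w2.png",p[:,:,::-1])
p,d=get_image("scene");cv2.imwrite("pics/s2.png",cv2.resize(p[150:310,190:345],None,fx=4,fy=4)[:,:,::-1])
E
```

```text
t: 2.27
tool_pos: [0.4522, -0.1978, 0.1032]
tool_rot: [1.366, 1.096, -1.365]
contact_force: [0.2, -0.4, -0.4]
opening: 0.0001
t: 2.68
tool_pos: [0.4498, -0.1978, 0.042]
tool_rot: [1.368, 1.1, -1.37]
contact_force: [1.3, -0.3, -0.6]
opening: 0.0
t: 2.85
tool_pos: [0.4515, -0.1985, 0.0444]
tool_rot: [1.368, 1.096, -1.367]
contact_force: [0.9, -0.4, 0.8]
opening: 0.0002
t 2.85 tcp [ 0.4515 -0.1985  0.0444] tray [-0.1167  0.0648] jaw -12.52 xdown [ 0.002 -0.001 -1.   ] F [ 0.9 -0.4  0.8] op 0.0002
[0.01734119 0.07472343]
```

View pics/w2.png

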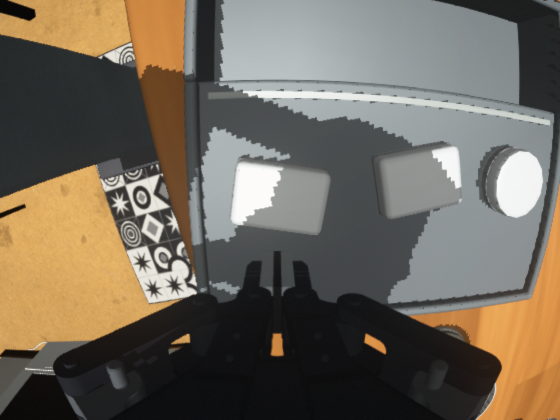

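View pics/s2.png

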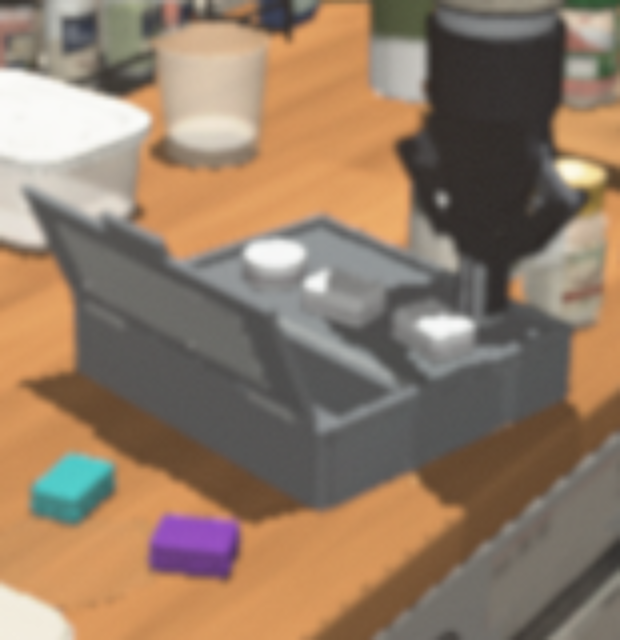

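The wrist view shows the near tablet centred in front of the shut fingers: tablet at (281,195), fingers at (277,265). The puck at (513,182) is well clear. Now I'll sweep.

```bash
python3 -m crank '[[[0.0017,0.0078,0,0],[0.0035,0.0156,0,0],[0.0052,0.0234,0,0],[0.0069,0.0312,0,0],[0.0086,0.039,0,0]]]'
python3 - <<'E'
from h import *
o,a=st();print(w(-.04,.064)-o['tool_pos'][:2])
p,d=get_image("wrist");cv2.imwrite("pics/w3.png",p[:,:,::-1])
E
```

```text
t: 3.37
tool_pos: [0.4596, -0.1576, 0.0434]
tool_rot: [1.368, 1.098, -1.368]
contact_force: [-0.2, -0.1, 0.4]
opening: -0.0
t 3.37 tcp [ 0.4596 -0.1576  0.0434] tray [-0.0751  0.0657] jaw -12.46 xdown [ 0. -0. -1.] F [-0.2 -0.1  0.4] op -0.0
[0.00922394 0.0338878 ]
```

View pics/w3.png

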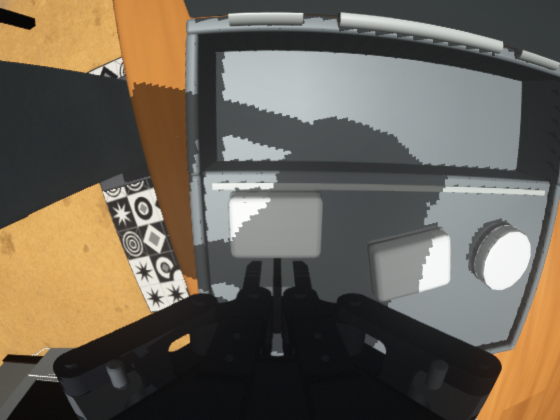

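The tablet at (276,225) has squared up against the fingers, short of the deck edge at row 187. I'll continue over the edge.

```bash
python3 -m crank '[[[0.0018,0.008,0,0],[0.0035,0.016,0,0],[0.0053,0.024,0,0],[0.0071,0.032,0,0],[0.0085,0.038,0,0]]]'
python3 -m crank '[[[0,0,0,0],[0,0,0,0]]]'
python3 - <<'E'
from h import *
o,a=st()
p,d=get_image("wrist");cv2.imwrite("pics/w4.png",p[:,:,::-1])
E
```

```text
t: 3.83
tool_pos: [0.4681, -0.1197, 0.0432]
tool_rot: [1.368, 1.099, -1.368]
contact_force: [0.7, -0.3, 0.6]
opening: 0.0001
t: 4.0
tool_pos: [0.468, -0.1204, 0.0433]
tool_rot: [1.367, 1.098, -1.368]
contact_force: [-0.6, 0.3, -0.4]
opening: -0.0
t 4.0 tcp [ 0.468  -0.1204  0.0433] tray [-0.0369  0.0656] jaw -12.45 xdown [-0. -0. -1.] F [-0.6  0.3 -0.4] op -0.0
```

View pics/w4.png

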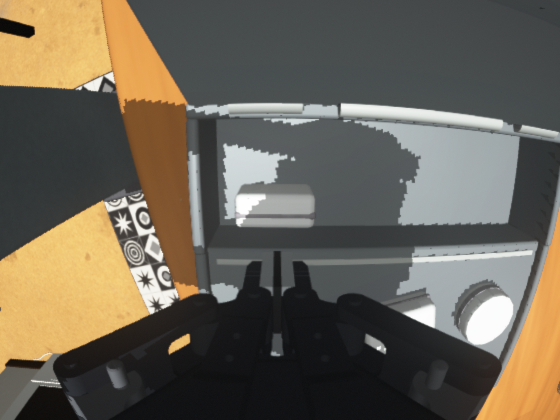

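The first tablet lies in the trough at (275,205), and the others have not moved. Next I lift, go behind the second tablet and lower.

```bash
python3 -m crank '[[[0,0,0.025,0],[0,0,0.05,0],[0.008,-0.018,0.055,0],[0.016,-0.036,0.055,0],[0.024,-0.052,0.055,0]]]'
python3 -m crank '[[[0.008,-0.016,0,0],[0.016,-0.032,0,0],[0.021,-0.038,0,0],[0.021,-0.038,0,0],[0.021,-0.038,0,0]]]'
python3 - <<'E'
from h import *
o,a=st();print(w(-.115,.002)-o['tool_pos'][:2])
p,d=get_image("wrist");cv2.imwrite("pics/w5.png",p[:,:,::-1])
E
```

```text
t: 4.47
tool_pos: [0.4928, -0.1742, 0.0996]
tool_rot: [1.368, 1.095, -1.367]
contact_force: [-0.4, -0.1, 0.2]
opening: -0.0001
t: 4.88
tool_pos: [0.5127, -0.2106, 0.098]
tool_rot: [1.369, 1.099, -1.369]
contact_force: [0.2, 0.6, -0.2]
opening: 0.0
t 4.88 tcp [ 0.5127 -0.2106  0.098 ] tray [-0.1154  0.0025] jaw -12.54 xdown [-0.001  0.001 -1.   ] F [ 0.2  0.6 -0.2] op 0.0
[0.00053083 0.00026785]
```

View pics/w5.png

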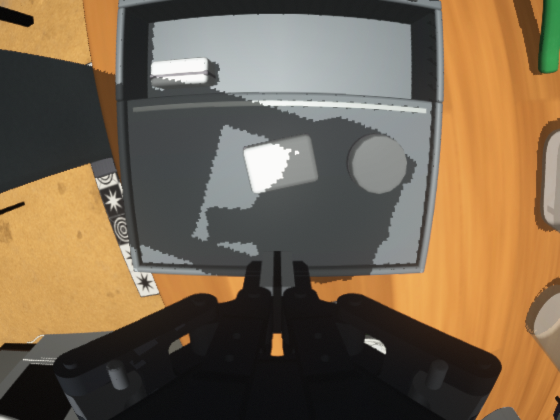

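The second tablet is at (281,164), in line with the fingers, with the puck at (378,164) clear to the right.

```bash
python3 -m crank '[[[0,0,-0.02,0],[0,0,-0.04,0],[0,0,-0.053,0],[0,0,-0.053,0],[0,0,-0.053,0]]]'
python3 -m crank '[[[0.0016,0.0071,0,0],[0.0031,0.0142,0,0],[0.0047,0.0213,0,0],[0.0063,0.0284,0,0],[0.0078,0.0355,0,0]]]'
python3 - <<'E'
from h import *
o,a=st();print(w(-.037,.002)-o['tool_pos'][:2])
p,d=get_image("wrist");cv2.imwrite("pics/w6.png",p[:,:,::-1])
E
```

```text
t: 5.35
tool_pos: [0.5121, -0.2098, 0.0444]
tool_rot: [1.367, 1.101, -1.369]
contact_force: [0.5, -0.4, 0.6]
opening: -0.0001
t: 5.77
tool_pos: [0.5214, -0.1744, 0.046]
tool_rot: [1.368, 1.097, -1.367]
contact_force: [0.2, -0.8, 0.5]
opening: 0.0002
t 5.77 tcp [ 0.5214 -0.1744  0.046 ] tray [-0.0782  0.0018] jaw -12.47 xdown [ 0.001 -0.001 -1.   ] F [ 0.2 -0.8  0.5] op 0.0002
[0.00869057 0.04022779]
```

View pics/w6.png

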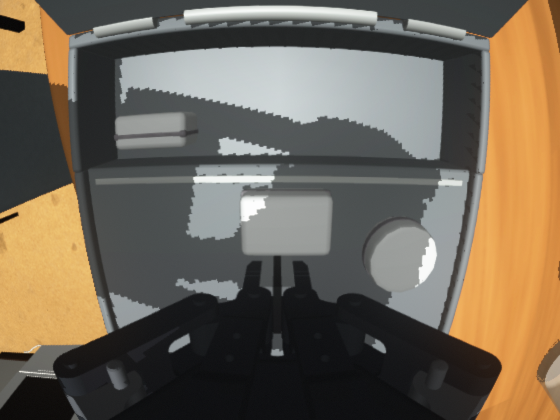

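The tablet at (287,223) has squared up, and the puck at (400,255) is clear. I'll finish the sweep.

```bash
python3 -m crank '[[[0.0018,0.008,0,0],[0.0035,0.016,0,0],[0.0053,0.024,0,0],[0.0071,0.032,0,0],[0.0088,0.0402,0,0]]]'
python3 -m crank '[[[0,0,0,0],[0,0,0.02,0],[0,0,0.05,0]]]'
python3 - <<'E'
from h import *
o,a=st()
p,d=get_image("wrist");cv2.imwrite("pics/w7.png",p[:,:,::-1])
E
```

```text
t: 6.23
tool_pos: [0.5297, -0.1341, 0.0452]
tool_rot: [1.368, 1.098, -1.368]
contact_force: [0.0, 0.8, 0.3]
opening: 0.0001
t: 6.48
tool_pos: [0.5267, -0.1336, 0.0919]
tool_rot: [1.366, 1.106, -1.373]
contact_force: [1.3, -0.4, -0.6]
opening: 0.0001
t 6.48 tcp [ 0.5267 -0.1336  0.0919] tray [-0.0372  0.0054] jaw -12.47 xdown [-0.008  0.003 -1.   ] F [ 1.3 -0.4 -0.6] op 0.0001
```

View pics/w7.png

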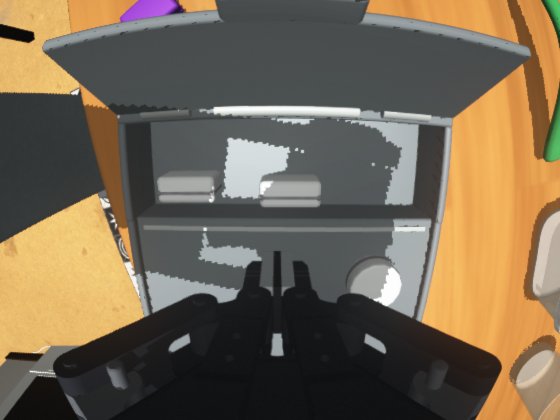

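Both oblongs are in the trough at (187,187) and (290,190). The puck is on the deck at (375,283). Next is the lid: rise above it, cross over and come down behind it.

```bash
python3 -m crank '[[[0,0,0.03,0],[0,0,0.06,0],[0,0,0.09,0],[0,0,0.105,0],[0,0,0.105,0]]]'
python3 -m crank '[[[0.007,0.03,0,0],[0.014,0.06,0,0],[0.021,0.09,0,0],[0.028,0.12,0,0],[0.034,0.143,0,0]]]'
python3 -m crank '[[[0,0,0,0],[0,0,0,0],[0,0,0,0]]]'
python3 - <<'E'
from h import *
o,a=st()
p,d=get_image("wrist");cv2.imwrite("pics/w8.png",p[:,:,::-1])
p,d=get_image("top");cv2.imwrite("pics/t8.png",cv2.resize(p[130:300,150:350],None,fx=3,fy=3)[:,:,::-1])
p,d=get_image("scene");cv2.imwrite("pics/s8.png",cv2.resize(p[130:310,160:345],None,fx=3,fy=3)[:,:,::-1])
E
```

```text
t: 6.95
tool_pos: [0.5322, -0.1361, 0.2058]
tool_rot: [1.37, 1.089, -1.362]
contact_force: [0.5, -0.9, 1.5]
opening: 0.0
t: 7.37
tool_pos: [0.563, 0.01, 0.1984]
tool_rot: [1.367, 1.1, -1.369]
contact_force: [0.2, -0.3, 0.2]
opening: 0.0002
t: 7.62
tool_pos: [0.563, 0.0077, 0.199]
tool_rot: [1.367, 1.099, -1.37]
contact_force: [0.1, -0.3, -0.5]
opening: 0.0
t 7.62 tcp [0.563  0.0077 0.199 ] tray [0.1086 0.0005] jaw -12.5 xdown [-0.002 -0.    -1.   ] F [ 0.1 -0.3 -0.5] op 0.0
```

View pics/w8.png

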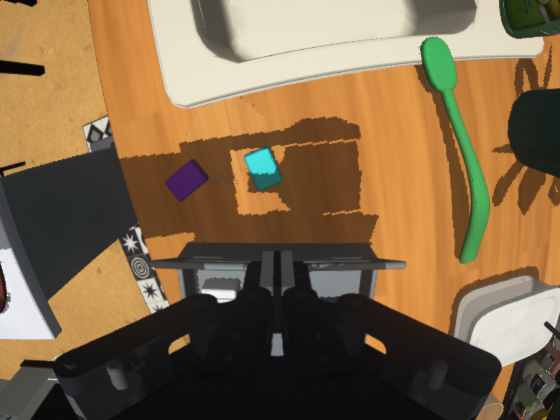

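View pics/s8.png

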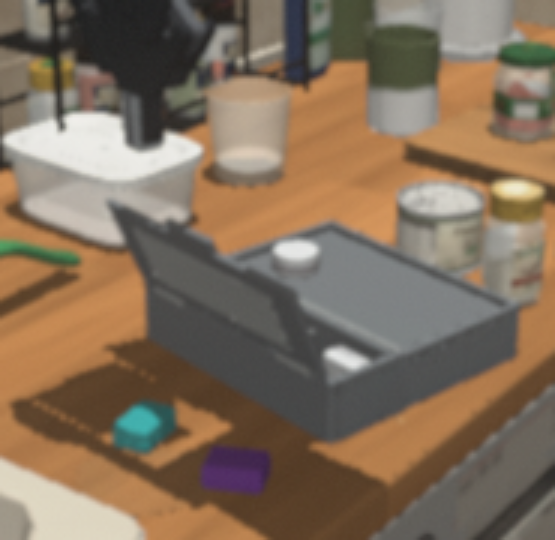

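The fingers are behind the lid, with the tips above it. The worktop beneath holds only the look-alikes at (187,180) and (263,168), well below the travel height. I'll lower, then draw the lid over.

```bash
python3 -m crank '[[[0,0,-0.025,0],[0,0,-0.05,0],[0,0,-0.075,0],[0,0,-0.09,0],[0,0,-0.09,0]]]'
python3 -m crank '[[[-0.003,-0.0137,0,0],[-0.006,-0.0273,0,0],[-0.0086,-0.039,0,0],[-0.0108,-0.0488,0,0],[-0.0121,-0.0547,0,0]]]'
python3 - <<'E'
from h import *
o,a=st()
p,d=get_image("wrist");cv2.imwrite("pics/w9.png",p[:,:,::-1])
p,d=get_image("scene");cv2.imwrite("pics/s9.png",cv2.resize(p[130:310,160:345],None,fx=3,fy=3)[:,:,::-1])
E
```

```text
t: 8.18
tool_pos: [0.5604, 0.0074, 0.1057]
tool_rot: [1.365, 1.103, -1.375]
contact_force: [-0.6, 0.5, -0.1]
opening: -0.0004
t: 8.6
tool_pos: [0.5518, -0.0482, 0.1114]
tool_rot: [1.37, 1.096, -1.368]
contact_force: [0.0, 1.1, 1.5]
opening: -0.0001
t 8.6 tcp [ 0.5518 -0.0482  0.1114] tray [ 0.0517 -0.0007] jaw -12.58 xdown [ 0.002 -0.    -1.   ] F [0.  1.1 1.5] op -0.0001
```

View pics/s9.png

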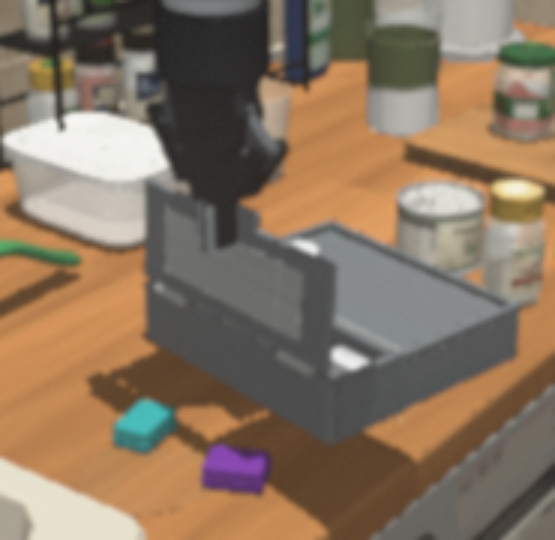

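The scene crop shows the lid upright with the fingers behind it at (220,230). I'll carry on along the arc.

```bash
python3 -m crank '[[[-0.0032,-0.0146,-0.001,0],[-0.0067,-0.0303,-0.004,0],[-0.0081,-0.0366,-0.008,0],[-0.0095,-0.043,-0.0125,0],[-0.0106,-0.0478,-0.018,0]]]'
python3 - <<'E'
from h import *
o,a=st()
p,d=get_image("scene");cv2.imwrite("pics/s10.png",cv2.resize(p[130:310,160:345],None,fx=3,fy=3)[:,:,::-1])
E
```

```text
t: 9.12
tool_pos: [0.541, -0.0949, 0.0922]
tool_rot: [1.368, 1.097, -1.368]
contact_force: [0.3, -0.3, 1.9]
opening: -0.0003
t 9.12 tcp [ 0.541  -0.0949  0.0922] tray [ 0.0038 -0.0002] jaw -12.5 xdown [ 0.001 -0.    -1.   ] F [ 0.3 -0.3  1.9] op -0.0003
```

View pics/s10.png

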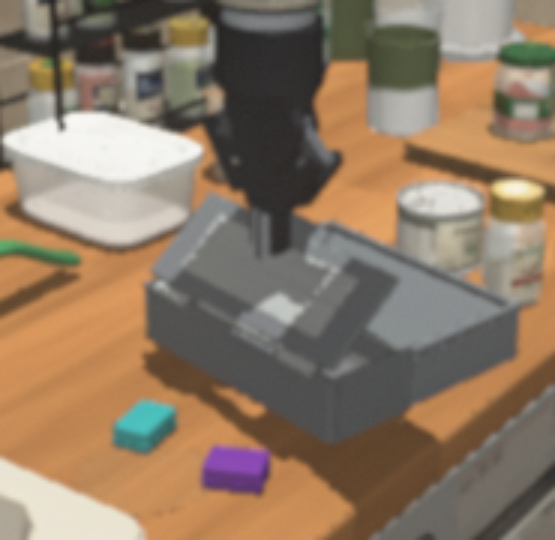

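```bash
python3 -m crank '[[[-0.0015,-0.0068,-0.006,0],[-0.003,-0.0137,-0.02,0],[-0.0039,-0.0176,-0.03,0],[-0.0039,-0.0176,-0.035,0],[-0.0039,-0.0176,-0.036,0]]]'
python3 -m crank '[[[0,0,-0.001,0],[0,0,-0.002,0],[0,0,-0.002,0]]]'
python3 - <<'E'
from h import *
o,a=st()
p,d=get_image("scene");cv2.imwrite("pics/s11.png",cv2.resize(p[130:310,160:345],None,fx=3,fy=3)[:,:,::-1])
E
```

```text
t: 9.58
tool_pos: [0.5366, -0.1123, 0.056]
tool_rot: [1.367, 1.099, -1.369]
contact_force: [-3.1, -1.3, 6.1]
opening: 0.0
t: 9.83
tool_pos: [0.5367, -0.1123, 0.0559]
tool_rot: [1.366, 1.099, -1.37]
contact_force: [-8.1, 0.4, 12.5]
opening: -0.0002
t 9.83 tcp [ 0.5367 -0.1123  0.0559] tray [-0.0142  0.0003] jaw -12.46 xdown [-0.002 -0.001 -1.   ] F [-8.1  0.4 12.5] op -0.0002
```

View pics/s11.png

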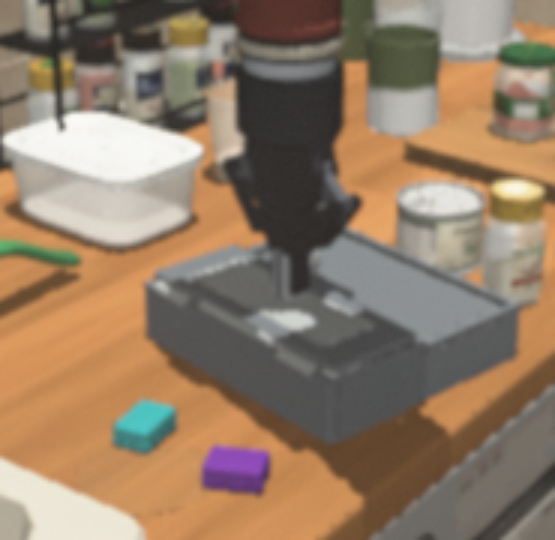

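The lid is seated: the tip is stopped at z 0.056 against the expected 0.056, at 12.5 N. I'll lift off and check.

```bash
python3 -m crank '[[[0,0,0.015,0],[0,0,0.045,0],[0,0,0.08,0],[0,0,0.12,0],[0,0,0.15,0]]]'
python3 -m crank '[[[-0.03,-0.02,0,0],[-0.06,-0.05,0,0],[-0.09,-0.08,0,0],[-0.12,-0.11,0,0],[-0.14,-0.14,0,0]]]'
python3 -m crank '[[[-0.01,-0.03,0,0],[-0.02,-0.06,0,0],[-0.02,-0.08,0,0],[-0.02,-0.08,0,0],[-0.02,-0.08,0,0]]]'
python3 - <<'E'
from h import *
o,a=st()
c=camera_model("top");p,d=get_image("top");cv2.imwrite("pics/t12.png",cv2.resize(p[130:300,150:350],None,fx=3,fy=3)[:,:,::-1])
cs,m=whites(p,(225,320,150,280),150)
for k in cs:
    r=cv2.minAreaRect(k);print("white",cv2.contourArea(k),r[0],r[1],plane(c,*r[0],.053).round(4))
for x in(.02,0,-.02,-.04):
  for y in(-.08,-.04,.04,.08):
    q=w(x,y);v=R.from_rotvec(c['attitude']).as_matrix().T@(np.r_[q,.056]-c['xyz']);u=c['fx']*v[0]/v[2]+c['cx'];vv=c['fy']*v[1]/v[2]+c['cy']
    u,vv=int(round(u)),int(round(vv));g=[(c['xyz']+ray(c,a,b)*d[b,a])[2] for a in range(u-2,u+3) for b in range(vv-2,vv+3)]
    print(x,y,round(np.median(g),4))
p,d=get_image("scene");cv2.imwrite("pics/s12.png",cv2.resize(p[130:310,160:345],None,fx=3,fy=3)[:,:,::-1])
E
```

```text
t: 10.3
tool_pos: [0.5374, -0.1119, 0.2071]
tool_rot: [1.368, 1.096, -1.366]
contact_force: [1.3, -0.5, 0.3]
opening: 0.0004
t: 10.72
tool_pos: [0.3951, -0.2523, 0.204]
tool_rot: [1.367, 1.099, -1.367]
contact_force: [-0.3, -1.0, -0.2]
opening: 0.0001
t: 11.13
tool_pos: [0.3767, -0.3324, 0.2038]
tool_rot: [1.37, 1.098, -1.369]
contact_force: [-0.3, -0.4, -0.2]
opening: -0.0001
t 11.13 tcp [ 0.3767 -0.3324  0.2038] tray [-0.2637  0.1089] jaw -12.59 xdown [-0.     0.001 -1.   ] F [-0.3 -0.4 -0.2] op -0.0001
white 194.0 (278.5, 189.0) (16.0, 15.0) [ 0.5829 -0.1787  0.053 ]
white 1679.5 (238.83984375, 213.162353515625) (24.79738426208496, 76.51811218261719) [ 0.5377 -0.1013  0.053 ]
0.02 -0.08 0.0564
0.02 -0.04 0.0569
0.02 0.04 0.0572
0.02 0.08 0.0564
0 -0.08 0.0566
0 -0.04 0.058
0 0.04 0.0565
0 0.08 0.0562
-0.02 -0.08 0.0568
-0.02 -0.04 0.0575
-0.02 0.04 0.0576
-0.02 0.08 0.0568
-0.04 -0.08 0.0562
-0.04 -0.04 0.0563
-0.04 0.04 0.0553
-0.04 0.08 0.0553
```

View pics/t12.png

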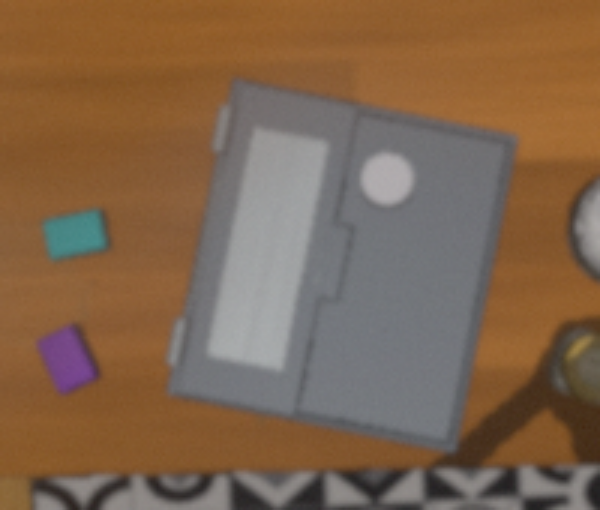

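View pics/s12.png

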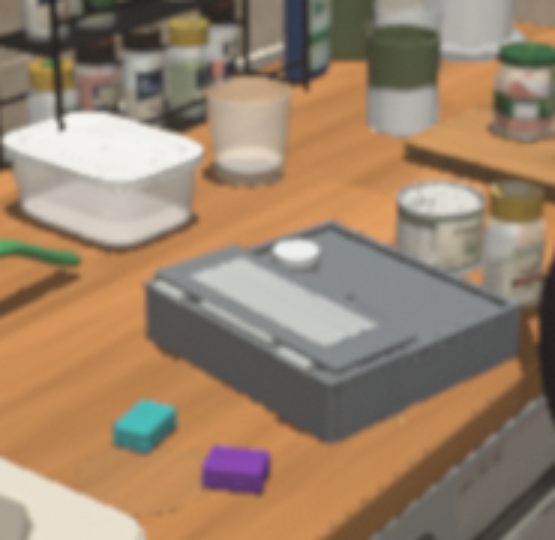

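The lid is level at about z 0.056 across its whole face. The puck at (387,179) in the top crop has not moved, and the deck is otherwise clear.

```bash
python3 -c "
from station import *
print(finish_job(), get_obs()['t'])"
```

```text
the job is handed in; nothing more can be done
the job is handed in; nothing more can be done
```

I swept both white oblong tablets off the deck into the trough with shut fingers, without picking them up. I then drew the lid over from behind, pressed it down, backed the arm away and handed the job in at about 11 s. No verdict was reported.

**Last checks:**
- **Tablets:** the wrist view before the lid was shut showed both tablets in the trough. Once the lid was shut, the deck held only the round tablet.
- **Round tablet:** it is still at (0.583, -0.179). It was at (0.582, -0.179) at the start, so it has not moved within what I can measure.
- **Lid:** its upper face reads 0.055–0.058 m across 16 points, against an expected 0.056 m. The fingertip stopped at 0.056 m while pressing, with 12.5 N upward (15 N in all).
- **Look-alikes:** the purple and turquoise ones were not touched.

**One disagreement:** the first approach move was speed-limited and stopped about 75 mm short of where I had planned. The arm was then lowered beside the yellow-capped jar, where it touched nothing, and I corrected its position before sweeping. No other check failed.

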